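# Lock the jar stand and unscrew the jar's cap

## Robot

A 6-joint arm with a two-finger parallel gripper is mounted at the origin on the work surface; the furniture and walls round the work are solid. World frame = base frame: x ahead of the robot, y to its left, z up, the work surface at z = 0. Lengths are in m, angles in degrees, forces in N, time in s.
With the tool pointing down it reaches from about 0.35 to 0.875 m from the base axis. Payload 4.2 kg.
Tool frame: the origin (TCP) lies between the finger pads; the fingertips stand 22 mm ahead of it and the grasp point (between the pads) lies 3 mm ahead of it (manip.finger_overhang is the distance from the TCP to the fingertips, in m); x points along the fingers, y is the direction in which the jaws open and shut, and the axes are right-handed (so a half turn about x gives the same grasp; the last joint's range is limited). The gripper opens to 87 mm and grips with 3 to 60 N. Pads are 19 mm wide; open, the fingers measure 117 mm over their backs; the gripper's body (75 mm by 190 mm) begins 51 mm behind the grasp point.
Start: joints at [-61.387, 22.042, 0.453, 0, -68.411, -14.817], TCP at [0.149, -0.607, 0.245] pointing down, gripper open.
Joint ranges: [-179.83, 179.83], [-69.29, 118.12], [-61.27, 80.66], [-181.25, 117.63], [-171.15, -9.14], [-177.46, 177.46]. Speed limits (degrees/s): [159.86, 159.86, 180, 180, 180, 180].

## Interface

Orientations are given as [roll, pitch, yaw] about the fixed x, y, z axes, in that order (R = Rz(yaw) Ry(pitch) Rx(roll)).
In Python, from cell import manip gives the robot as it stands.
- The arm moves only by the tool play_rows, never from a script. Its argument "plan" is a list of rows, each an object with "grip": the finger opening in cm, from 0 to 8.7; "xyz": the shift along the tool's x, y, z in cm, a list of three; "spin": the turn about the tool's x in degrees. In form: [{"grip": grip, "xyz": [dx, dy, dz], "spin": spin}, ...]. A call has 1 to 20 rows; each row is the pose to reach, as a shift and turn from the pose commanded when the call began, along the tool's axes at that moment; what a row does not reach only later rows make up. A row lasts 1/10 s, in which the tool goes at most 50 mm and 8.59 degrees, less where a joint would pass 70% of its speed; a pose out of reach is approached as far as the arm can. A call with a gripper value outside its range is refused whole. The fingers move at their own pace and stop on an object; the grip force is fixed at half the most. Time passes only in rows, so rows that repeat a pose let the fingers close. It gives the time, the measured TCP pose, the force and the opening at its end, in the units of the state.
- manip.sense(): the state, without advancing time (a new reading comes with each control period).
- manip.grab_frame(name): name is "side" or "top" or "wrist"; returns a dict with "color" (400x640x3 uint8, red, green, blue), "z_map" (400x640 float32, m along the optical axis (not along the pixel's ray), 0 where there is no reading), "mtx" (3x3 intrinsics, pixels), "R" (3x3) and "t" (3): a world point X has camera coordinates R X + t. Camera axes: x right, y down, z forward; pixel columns grow to the right and rows downward; lengths in m; the calibration is good to about 2 mm. A picture is of the moment at which its call begins.
- manip.hand_in(): hands the job in, once; it reports no verdict.
The state is a dict: "t": time; "joints": joint angles; "qvel": joint speeds; "tau": joint torques, N m; "tcp_pos": TCP position; "eef_rot": TCP orientation; "wrist_force": force on the tool from outside, world axes, zero at the start; "ft_torque": the same for the moment, N m; "width": opening from 0.0 (shut) to 1.0 (fully open).
Only numpy, scipy, OpenCV 4.12 (cv2) and the standard library are available. Lean on these libraries where they do the work, as an engineer would, in place of code of your own. Each camera call takes 0.05 s, during which the arm holds its last target.

## Task

Put the loose steel lock pin fully down through the hole in the turntable's ear and into the board below, so that the jar cannot turn. Leave the pin there, then unscrew the tight dark steel cap of the white jar: turn it anticlockwise until its lugs come free of the jar's (70 degrees is right; much past 90 they would catch again), and lift it straight up. Finish while still holding the cap in the gripper, level and straight above the jar, its lower edge one to three centimetres over the rim, and leave the other things standing where they are.

Things in the scene. Friction and masses are not known exactly. Their poses are not given: they have to be found in the camera images.
- stand: Jar stand, fixed (place varies): wooden board 180 x 140 x 18 mm, long way along x, 110 mm toward -x, 70 mm toward +x. Origin: underside of the board, on the common vertical axis of jar and turntable. On it an aluminium turntable (96 mm across, z = 18 to 28 mm) with a flat ear 36 mm wide reaching 106 mm out toward -x. The clamped jar turns with it.
- lock_hole (a point): Centre of the lock hole in the board, at the board's top face (z = 18 mm), 85 mm from the jar's axis. 13 mm across, vertical, through the whole board, mouth slightly chamfered. Right above, the turntable's ear (z = 18 to 28 mm) has an equal hole: at the start the two are in line.
- jar: Turntable with the white ceramic jar clamped on it, one piece. Origin on the axis at the turntable's underside, 18 mm over the worktop; its ear points to its own -x. It turns easily (0.04 N m) until the pin is in, so keep off it before. Jar: body 50 mm across from 28 to 78 mm over the worktop, then a neck 35 mm across up to 98 mm, with three lugs outside.
- jar_mouth (a point): Centre of the jar's rim, top of the neck, 98 mm over the worktop.
- cap_center (a point): Centre, half-way up, of the round dark steel cap: 56 mm across, 21 mm high, knurled, about 60 g, starting tight on the jar (skirt 80 to 101 mm over the worktop). Turning takes about 0.25 N m. Turned anticlockwise from above by 46 to 94 degrees (best 70) it is free to lift straight up; at less or more its three inner lugs block the lift. It does not rise while turning.
- seal (a joint): Turn of the seal inside the jar's mouth, which a rib under the cap takes along with up to about 10 degrees of play (rad, anticlockwise positive): 0 tight, up to 1.8; it lags the cap's own turn by that play. It stays where it is when the cap is lifted off.
- pin_grip (a point): Middle of the grip of the loose steel lock pin, about 60 g: a round upright bar 16 mm across, 44 mm high; below it a collar 24 mm across, 4 mm thick, then the shank, 10 mm across, 26 mm long, end tapered. It starts upright in its rest, this point 66 mm over the worktop. Fully home, the collar rests on the ear and this point is 54 mm over the worktop.
- pin_tip (a point): Centre of the lower end of the pin's shank, 52 mm below the middle of the grip. z along the pin. Fully home it is 2 mm over the worktop.
- pin_rest: Wooden block 60 x 60 x 40 mm, fixed, with a 13 mm hole in the middle of its top in which the pin stands up to its collar. Origin: centre of its underside.
- honey_jar: Bystander: closed glass jar 66 x 72 x 102 mm, loose. Origin: centre of its underside.
- spice1: Bystander: spice jar with dark lid, 44 mm across, 96 mm high, loose. Origin: centre of its underside.
- pepper_mill: Bystander: small glass pepper mill, 44 mm across, 90 mm high, loose. Origin: centre of its underside.
- cap: The same cap; origin: centre of the lower edge of its skirt, 10.5 mm below its centre. Wider than the jar, it can be gripped from above across any diameter; fingertips have room beside the jar down to about 60 mm over the worktop.
- pin: The same pin; origin: centre of the lower end of its shank.

How it is judged (in metres and radians):
On the way, in this order (a step that is already met when the one before it is completed fails the run):
1. the pin is down through both holes, the cap not yet turned (horizontal distance between pin_tip and lock_hole below 0.006 m and height (world z) of pin_tip below 0.01 m and angle between pin_tip's own z axis and vertical below 0.2 rad and value of joint seal below 0.2 rad), for 0.2 s.
2. the cap, still on the jar, is unscrewed while the pin holds the turntable (horizontal distance between pin_tip and lock_hole below 0.006 m and height (world z) of pin_tip below 0.01 m and angle between pin_tip's own z axis and vertical below 0.2 rad and value of joint seal above 0.55 rad and z of cap_center in the frame of jar below 0.0765 m), for 0.1 s.
At the end, for the whole second after the job is handed in: Pin let go, upright in both holes (tip within 6 mm of the hole axis, at most 10 mm over the worktop); cap held still by the fingers alone, its lower edge 2 to 42 mm above the jar rim, within 20 mm of the jar axis, level within 0.2 rad, not touching the jar (horizontal distance between pin_tip and lock_hole below 0.006 m and height (world z) of pin_tip below 0.01 m and angle between each of pin_tip, cap_center's own z axis and vertical below 0.2 rad and contact force between the fingers and pin below 0.1 N and z of cap_center in the frame of jar between 0.0925 and 0.1325 m and horizontal distance between cap_center and jar_mouth below 0.02 m and contact force between the fingers and cap above 1 N and contact force between cap and jar below 0.05 N and linear speed of cap below 0.02 m/s); the arm keeps its last pose, push and grip.
It fails at once if the honey jar is pushed away or knocked over (distance of honey_jar from where it was at the start of the episode above 0.03 m or angle between honey_jar's own z axis and vertical above 0.5 rad).
It fails at once if the spice jar is pushed away or knocked over (distance of spice1 from where it was at the start of the episode above 0.03 m or angle between spice1's own z axis and vertical above 0.5 rad).
It fails at once if the pepper mill is pushed away or knocked over (distance of pepper_mill from where it was at the start of the episode above 0.03 m or angle between pepper_mill's own z axis and vertical above 0.5 rad).
It fails at once if the cap is turned so far that its lugs run under the next jar lugs (about 95 degrees or more) (value of joint seal above 1.65 rad).
It also fails if it takes over 58 s, if anything falls off the work surface, if the arm or the gripper's body presses on something with over 40 N, if the wrist force passes 120 N, or if a joint passes its speed limit or range.

## Working session

There is one attempt and no reset: what is moved stays moved. The work goes in short steps, Python scripts to look and compute and a tool call to move; the robot and the scene stay as the last step left them, time stands still between calls to the robot, and variables do not carry over. Pictures are saved under pics/ and viewed, and the job is handed in when it is done.

Besides the shell and the picture viewer there is one more tool, called after "Emit:" in YAML: its name, and indented under it one key for each argument. play_rows: Moves the arm, as the interface text tells. Its arguments: {"type":"object","properties":{"plan":{"type":"array","items":{"type":"object","properties":{"grip":{"type":"number"},"xyz":{"type":"array","items":{"type":"number"}},"spin":{"type":"number"}}}}},"required":["plan"]}

```bash
ls; mkdir -p pics
python3 - <<'E'
from cell import manip
import cv2,numpy as np
s=manip.sense();print(s)
for n in ["side","top","wrist"]:
    f=manip.grab_frame(n);cv2.imwrite(f"pics/{n}0.png",f["color"][:,:,::-1]);np.savez(f"{n}0.npz",**f)
    print(n,f["mtx"].round(1).tolist(),f["R"].round(3).tolist(),f["t"].round(3).tolist())
E
```

```text
pics
{'t': 0.0, 'joints': array([-6.13873569e+01,  2.20920837e+01,  3.79693462e-01, -2.87206668e-02,
       -6.84098629e+01, -1.48162323e+01]), 'qvel': array([-0.05064632,  0.06276429,  0.08920252,  0.11576951, -0.01021063,
       -0.037741  ]), 'tau': array([-1.13868504e-03, -3.90669537e+01,  1.87404478e+01,  4.22004595e+00,
        1.09506963e-02, -1.83836883e-04]), 'tcp_pos': array([ 0.14893224, -0.60643218,  0.24344571]), 'eef_rot': array([ 92.50415316,  89.87486642, 106.28996728]), 'wrist_force': array([-0.37635593,  0.56671305,  0.02607777]), 'ft_torque': array([ 0.04319116, -0.01358181, -0.01399096]), 'width': 1.0012628596463429}
side [[478.1, 0.0, 319.3], [0.0, 478.1, 201.7], [0.0, 0.0, 1.0]] [[-1.0, 0.027, -0.006], [0.023, 0.677, -0.736], [-0.016, -0.736, -0.677]] [0.564, 0.044, 1.13]
top [[500.0, 0.0, 319.1], [0.0, 500.0, 205.8], [0.0, 0.0, 1.0]] [[0.002, -1.0, -0.008], [-0.987, -0.0, -0.159], [0.159, 0.008, -0.987]] [0.013, 0.573, 1.132]
wrist [[358.2, 0.0, 320.2], [0.0, 358.2, 195.3], [0.0, 0.0, 1.0]] [[-0.238, 0.971, 0.002], [0.928, 0.226, 0.296], [0.287, 0.072, -0.955]] [0.624, -0.037, 0.393]
```

View pics/top0.png

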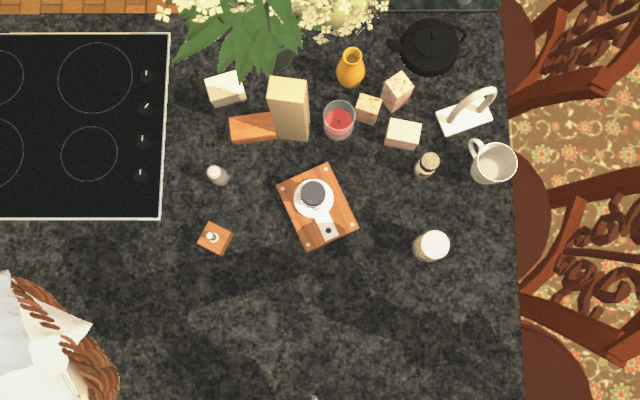

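View pics/side0.png

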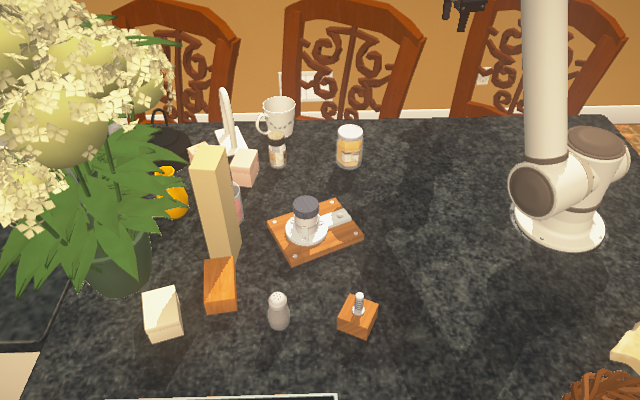

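View pics/wrist0.png

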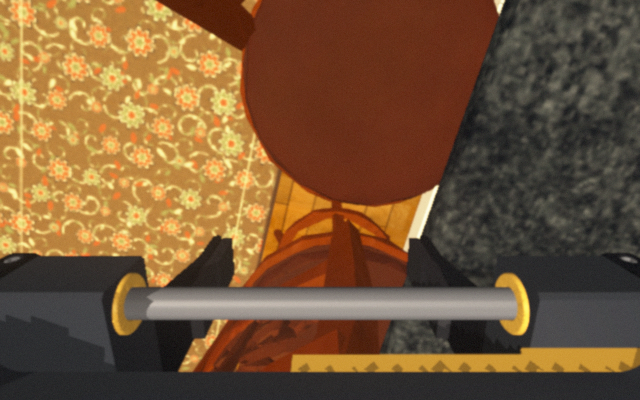

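The top picture shows the jar cap at (312,193), the ear hole near (328,230), the pin at (211,237), the mill at (217,175), and the honey and spice jars on the right. The side view agrees. Next I'll measure positions.

```bash
cat > h.py <<'E'
import numpy as np,cv2
def world(f,u,v,z=None):
    K=f["mtx"];R=f["R"];t=f["t"]
    d=np.linalg.inv(K)@np.array([u,v,1.]); c=-R.T@t; w=R.T@d
    if z is None:
        zz=f["z_map"][int(round(v)),int(round(u))]; return c+w*zz
    return c+w*(z-c[2])/w[2]
def cloud(f):
    K=f["mtx"];Z=f["z_map"];v,u=np.mgrid[0:Z.shape[0],0:Z.shape[1]]
    d=np.stack([(u-K[0,2])/K[0,0]*Z,(v-K[1,2])/K[1,1]*Z,Z],-1)
    P=(d-f["t"])@f["R"]; P[Z<=0]=np.nan
    return P
def proj(f,X):
    c=f["R"]@np.asarray(X,float)+f["t"];p=f["mtx"]@c;return p[:2]/p[2]
def load(n): return dict(np.load(n))
E
python3 - <<'E'
from h import *
f=load('top0.npz');g=load('side0.npz')
for n,u,v,z in [("cap",312,193,.101),("hole",328,230,.028),("pin",211,237,.088),("mill",217,172,.09),("honey",434,244,.1),("spice",430,160,.096)]:
    print(n,world(f,u,v,z).round(4),world(f,u,v).round(4))
for F in(f,g):
    P=cloud(F).reshape(-1,3);
    for nm,lo,hi,z0,z1 in [("captop",(.45,-.1),(.6,.1),.095,.11),("pintop",(.35,.12),(.55,.35),.07,.1),("rest",(.35,.12),(.50,.35),.036,.044)]:
        m=(P[:,0]>lo[0])&(P[:,0]<hi[0])&(P[:,1]>lo[1])&(P[:,1]<hi[1])&(P[:,2]>z0)&(P[:,2]<z1)
        print(nm,m.sum(),P[m].mean(0).round(4),P[m].min(0).round(4),P[m].max(0).round(4))
for n,fr in (("top",f),("side",g)):
    im=fr["color"][:,:,::-1]
    if n=="top": c=im[140:270,170:380];k=4
    else: c=im[180:350,250:400];k=4
    c=cv2.resize(c,None,fx=3.5,fy=3.5,interpolation=cv2.INTER_CUBIC);cv2.imwrite(f"pics/{n}_z0.png",c)
E
```

```text
cap [0.5932 0.0294 0.101 ] [0.5927 0.0293 0.1036]
hole [ 0.5176 -0.0073  0.028 ] [ 5.207e-01 -7.600e-03  5.000e-04]
pin [0.4948 0.2568 0.088 ] [0.4946 0.2563 0.0901]
mill [0.6443 0.248  0.09  ] [0.6447 0.2484 0.088 ]
honey [ 0.4785 -0.2414  0.1   ] [ 0.4784 -0.2409  0.1021]
spice [ 0.6709 -0.2399  0.096 ] [ 0.6702 -0.2392  0.0988]
captop 296 [0.5856 0.0272 0.1021] [0.5666 0.     0.095 ] [0.6    0.0543 0.1084]
pintop 52 [0.4989 0.259  0.0853] [0.4913 0.2532 0.0706] [0.5064 0.2686 0.0937]
rest 288 [0.4842 0.2616 0.0403] [0.4597 0.2272 0.036 ] [0.4997 0.2995 0.044 ]
captop 263 [0.5852 0.0338 0.1013] [0.5666 0.0023 0.095 ] [0.5992 0.0609 0.1051]
pintop 98 [0.4983 0.2669 0.0833] [0.4903 0.2566 0.0705] [0.5056 0.2738 0.0911]
rest 363 [0.4813 0.2717 0.0401] [0.4583 0.2371 0.0363] [0.4998 0.3033 0.0439]
```

View pics/top_z0.png

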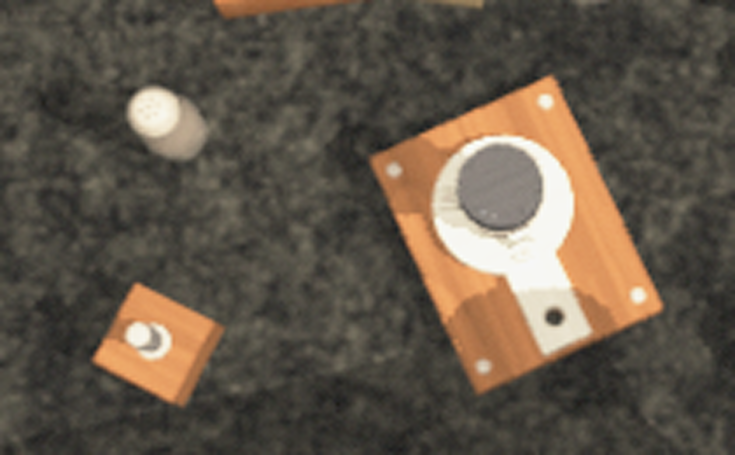

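View pics/side_z0.png

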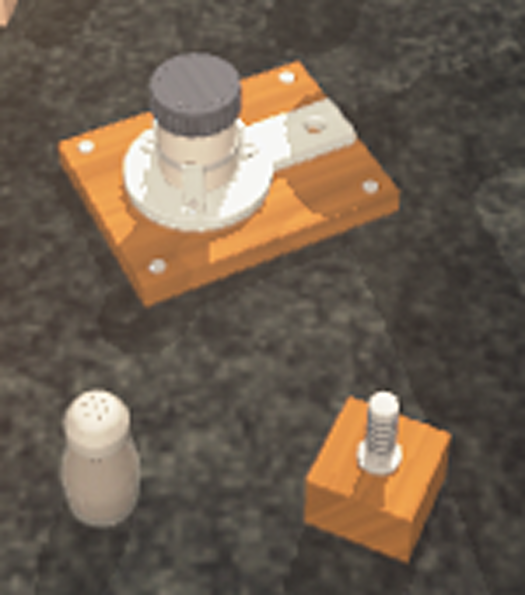

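```bash
cat >> h.py <<'E'
from scipy.spatial.transform import Rotation as Ro
def toolR(s): return Ro.from_euler('xyz',s["eef_rot"],degrees=True).as_matrix()
def shift(s,X):
    return (toolR(s).T@(np.asarray(X)-s["tcp_pos"])*100).round(2)
E
python3 - <<'E'
from h import *
from cell import manip
s=manip.sense();R=toolR(s);print(R.round(3))
f=load('wrist0.npz');c=-f["R"].T@f["t"];print("cam in tool",R.T@(c-s["tcp_pos"]),"cam axes in tool\n",(R.T@f["R"].T).round(3))
print("tcp px",proj(f,s["tcp_pos"]+R@[.003,0,0]), manip.finger_overhang, s["t"])
for F in (load('top0.npz'),load('side0.npz')):
    P=cloud(F).reshape(-1,3);d=np.hypot(P[:,0]-.585,P[:,1]-.03)
    m=(d<.2)&(P[:,2]>.115);print(m.sum(),d[m].min() if m.any() else 0, P[m][d[m].argmin()] if m.any() else 0, P[m][:,2].max() if m.any() else 0)
print(shift(s,[.47,.1,.245]),shift(s,[.45,.26,.245]))
E
```

```text
[[-0.    -0.238  0.971]
 [ 0.002  0.971  0.238]
 [-1.     0.002 -0.   ]]
cam in tool [-0.14102156 -0.00018793 -0.0813392 ] cam axes in tool
 [[-0.001 -0.296  0.955]
 [ 1.    -0.001  0.   ]
 [ 0.001  0.955  0.296]]
tcp px [320.48623798 272.94056198] 0.022 0.15
1531 0.1569713421110975 [0.74117683 0.04577338 0.16969182] 0.47338299454065474
1736 0.1563896173156787 [0.74014984 0.04965297 0.14146219] 0.4756110831447811
[-3.000e-02  6.097e+01  4.802e+01] [-1.000e-02  7.698e+01  4.989e+01]
```

Emit:
play_rows:
  plan:
    - {"grip": 8.7, "xyz": [0, 32, 39], "spin": -14}
    - {"grip": 8.7, "xyz": [0, 32, 39], "spin": -14}
    - {"grip": 8.7, "xyz": [0, 32, 39], "spin": -14}
    - {"grip": 8.7, "xyz": [0, 32, 39], "spin": -14}
    - {"grip": 8.7, "xyz": [0, 32, 39], "spin": -14}
    - {"grip": 8.7, "xyz": [0, 32, 39], "spin": -14}
    - {"grip": 8.7, "xyz": [0, 32, 39], "spin": -14}
    - {"grip": 8.7, "xyz": [0, 32, 39], "spin": -14}
    - {"grip": 8.7, "xyz": [0, 32, 39], "spin": -14}
    - {"grip": 8.7, "xyz": [0, 75.9, 54.2], "spin": -14}
    - {"grip": 8.7, "xyz": [0, 75.9, 54.2], "spin": -14}
    - {"grip": 8.7, "xyz": [0, 75.9, 54.2], "spin": -14}
    - {"grip": 8.7, "xyz": [0, 75.9, 54.2], "spin": -14}
    - {"grip": 8.7, "xyz": [0, 75.9, 54.2], "spin": -14}
    - {"grip": 8.7, "xyz": [0, 75.9, 54.2], "spin": -14}
    - {"grip": 8.7, "xyz": [0, 75.9, 54.2], "spin": -14}
    - {"grip": 8.7, "xyz": [0, 75.9, 54.2], "spin": -14}
    - {"grip": 8.7, "xyz": [0, 75.9, 54.2], "spin": -14}
    - {"grip": 8.7, "xyz": [0, 75.9, 54.2], "spin": -14}
    - {"grip": 8.7, "xyz": [0, 75.9, 54.2], "spin": -14}

```text
t: 2.15
tcp_pos: [0.4948, 0.2637, 0.2437]
eef_rot: [26.6, 90.0, 54.6]
wrist_force: [-0.6, -0.6, -0.4]
width: 1.003
```

```bash
cat >> h.py <<'E'
def snap(n,tag):
    from cell import manip
    f=manip.grab_frame(n);cv2.imwrite(f"pics/{n}_{tag}.png",f["color"][:,:,::-1]);np.savez(f"{n}_{tag}.npz",**f);return f
E
python3 - <<'E'
from h import *
from cell import manip
f=snap("wrist","pin1");s=manip.sense();print(toolR(s).round(3),s["joints"].round(1),s["tcp_pos"])
E
```

```text
[[-0.    -0.47   0.883]
 [-0.     0.883  0.47 ]
 [-1.     0.    -0.   ]] [  44.6   15.8   -8.9   -0.   -65.3 -106.6] [0.49473973 0.26319073 0.24351422]
```

View pics/wrist_pin1.png

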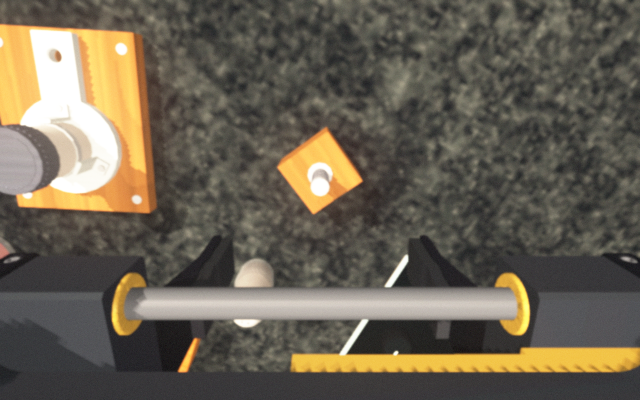

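Run:
```python
from h import *
f=load("wrist_pin1.npz")
im=f["color"][:,:,::-1]
a=cv2.resize(im[115:225,265:375],None,fx=5,fy=5,interpolation=cv2.INTER_CUBIC)
b=cv2.resize(im[15:225,0:170],None,fx=2.6,fy=2.6,interpolation=cv2.INTER_CUBIC)
cv2.imwrite("pics/zp1.png",a);cv2.imwrite("pics/zj1.png",b)
for u,v,z in [(320,188,.088),(320,172,.044),(55,56,.028),(320,182,.066)]: print(u,v,world(f,u,v,z).round(4))
```

```text
320 188 [0.4986 0.2653 0.088 ]
320 172 [0.4954 0.2636 0.044 ]
55 56 [ 0.5167 -0.0043  0.028 ]
320 182 [0.4991 0.2655 0.066 ]
```

View pics/zp1.png

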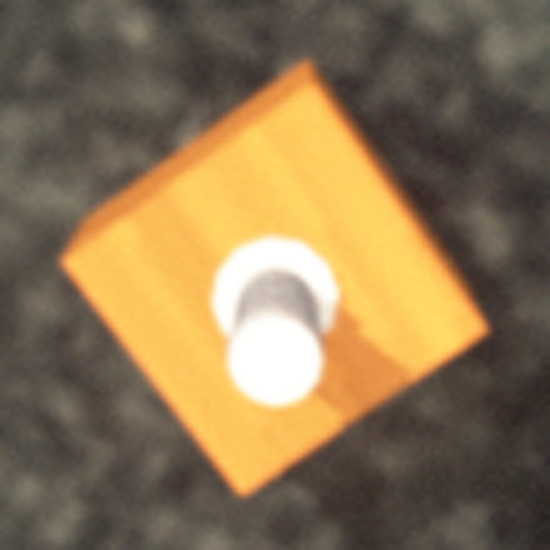

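View pics/zj1.png

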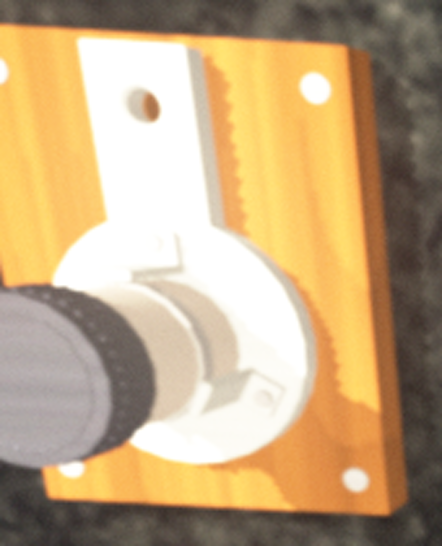

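Run:
```python
from h import *
from cell import manip
s=manip.sense()
f=load("wrist_pin1.npz")
for u,v,z in [(319.6,186.6,.088),(319.6,174,.044),(54.7,54.7,.028)]:
    X=world(f,u,v,z); print(X.round(4),shift(s,X))
```

```text
[0.4976 0.2644 0.088 ] [15.55 -0.03  0.32]
[0.4974 0.2642 0.044 ] [19.95 -0.03  0.29]
[ 0.5157 -0.0049  0.028 ] [ 21.55 -24.65 -10.73]
```

Emit:
play_rows:
  plan:
    - {"grip": 6, "xyz": [4, 0, 0.3], "spin": 0}
    - {"grip": 6, "xyz": [8, 0, 0.3], "spin": 0}
    - {"grip": 6, "xyz": [11, 0, 0.3], "spin": 0}
    - {"grip": 6, "xyz": [14, 0, 0.3], "spin": 0}
    - {"grip": 6, "xyz": [16, 0, 0.3], "spin": 0}
    - {"grip": 6, "xyz": [16.8, 0, 0.3], "spin": 0}
    - {"grip": 4, "xyz": [16.8, 0, 0.3], "spin": 0}
    - {"grip": 4, "xyz": [16.8, 0, 0.3], "spin": 0}

```text
t: 3.0
tcp_pos: [0.4977, 0.2608, 0.0776]
eef_rot: [5.1, 89.9, 32.9]
wrist_force: [-0.1, -0.5, 0.2]
width: 0.585
```

Run:
```python
from h import *
f=snap("wrist","pin2")
```

```text
(no output)
```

View pics/wrist_pin2.png

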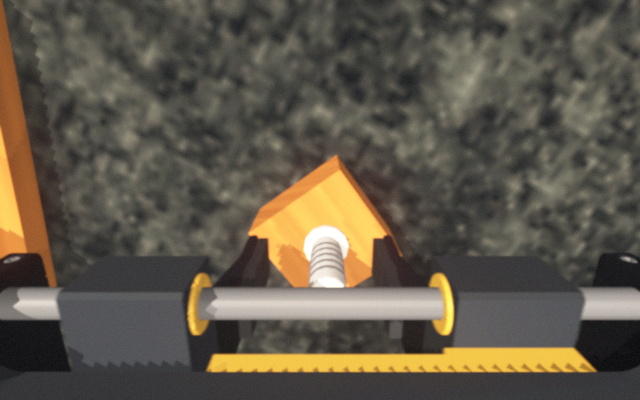

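Run:
```python
from h import *
from cell import manip
s=manip.sense();f=load("wrist_pin2.npz")
print(s["tcp_pos"],shift(s,[.4975,.2643,.075]))
X=world(f,326.5,240,.044);print(X,shift(s,X))
a=f["color"][:,:,::-1][150:320,220:440];cv2.imwrite("pics/zp2.png",cv2.resize(a,None,fx=3.5,fy=3.5,interpolation=cv2.INTER_CUBIC))
```

```text
[0.49783553 0.26109732 0.07795058] [0.3  0.3  0.12]
[0.49429738 0.2624839  0.044     ] [ 3.39  0.29 -0.26]
```

View pics/zp2.png

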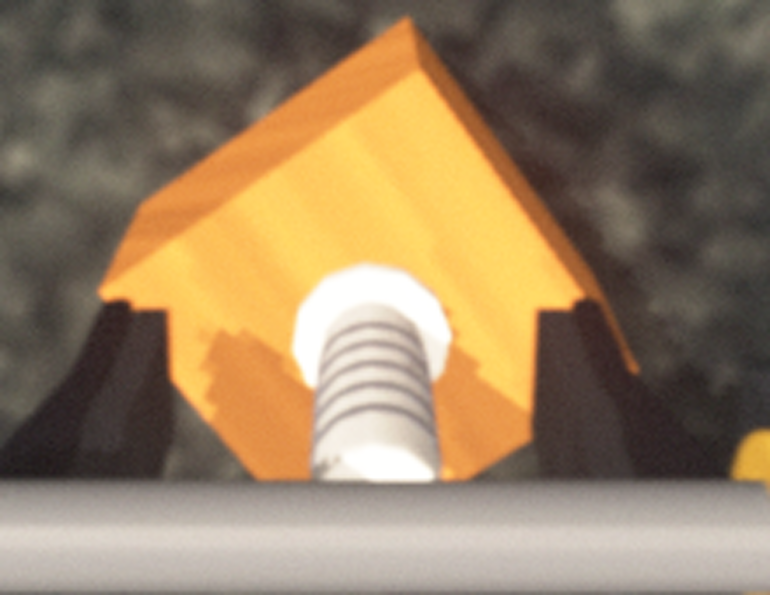

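Emit:
play_rows:
  plan:
    - {"grip": 4, "xyz": [0.1, 0.3, 0.1], "spin": 0}
    - {"grip": 4, "xyz": [0.1, 0.3, 0.1], "spin": 0}
    - {"grip": 3, "xyz": [0.1, 0.3, 0.1], "spin": 0}
    - {"grip": 2, "xyz": [0.1, 0.3, 0.1], "spin": 0}
    - {"grip": 1, "xyz": [0.1, 0.3, 0.1], "spin": 0}
    - {"grip": 0.8, "xyz": [0.1, 0.3, 0.1], "spin": 0}
    - {"grip": 0.8, "xyz": [0.1, 0.3, 0.1], "spin": 0}
    - {"grip": 0.8, "xyz": [0.1, 0.3, 0.1], "spin": 0}

```text
t: 3.85
tcp_pos: [0.4966, 0.2639, 0.0756]
eef_rot: [-141.4, 90.0, -113.6]
wrist_force: [-0.4, 0.5, 0.2]
width: 0.177
```

Run:
```python
from h import *
from cell import manip
f=snap("wrist","pin3");s=manip.sense();print(s["tcp_pos"],s["width"],s["wrist_force"],s["t"])
a=f["color"][:,:,::-1][150:320,220:440];cv2.imwrite("pics/zp3.png",cv2.resize(a,None,fx=3.5,fy=3.5,interpolation=cv2.INTER_CUBIC))
```

```text
[0.4965685  0.26393477 0.07554383] 0.17506233921377118 [-0.90621806 -0.97388165 -0.09304087] 3.9
```

View pics/zp3.png

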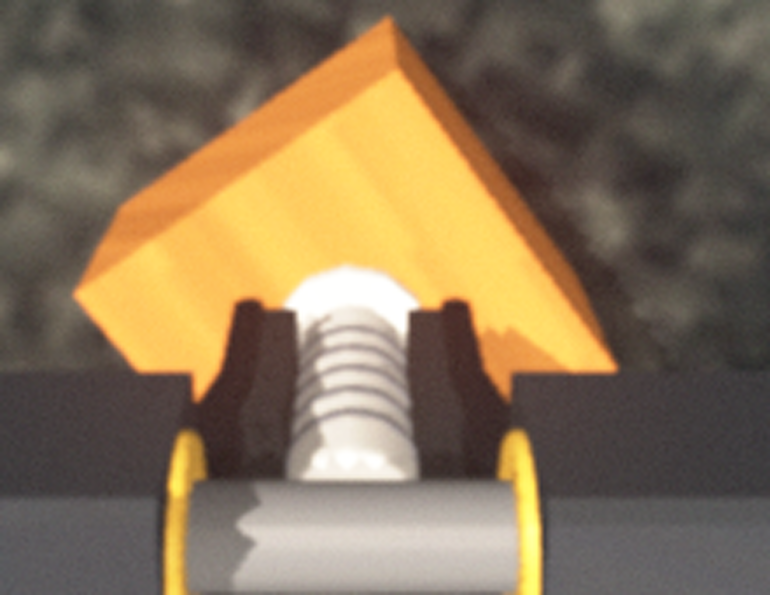

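Emit:
play_rows:
  plan:
    - {"grip": 0.8, "xyz": [-2, 0, 0], "spin": 0}
    - {"grip": 0.8, "xyz": [-5, 0, 0], "spin": 0}
    - {"grip": 0.8, "xyz": [-9, 0, 0], "spin": 0}
    - {"grip": 0.8, "xyz": [-13, -2, -1], "spin": 0}
    - {"grip": 0.8, "xyz": [-14, -6, -3], "spin": 0}
    - {"grip": 0.8, "xyz": [-14, -10, -5], "spin": 0}
    - {"grip": 0.8, "xyz": [-14, -14, -7], "spin": 0}
    - {"grip": 0.8, "xyz": [-14, -18, -9], "spin": 0}
    - {"grip": 0.8, "xyz": [-14, -22, -10.5], "spin": 0}
    - {"grip": 0.8, "xyz": [-14, -24.6, -11.2], "spin": 0}
    - {"grip": 0.8, "xyz": [-14, -24.6, -11.2], "spin": 0}
    - {"grip": 0.8, "xyz": [-14, -24.6, -11.2], "spin": 0}

```text
t: 5.1
tcp_pos: [0.512, -0.0065, 0.2153]
eef_rot: [136.0, 90.0, 163.7]
wrist_force: [0.1, 0.0, -0.3]
width: 0.172
```

Run:
```python
from h import *
from cell import manip
f=snap("wrist","hole1");s=manip.sense();print(s["tcp_pos"],s["width"],s["wrist_force"],s["t"],toolR(s).round(3),s["joints"])
```

```text
[ 0.5120279  -0.00579264  0.21537029] 0.1735032211279074 [ 0.30570618  0.1816317  -1.37843215] 5.15 [[-0.    -0.466  0.885]
 [ 0.     0.885  0.466]
 [-1.     0.    -0.   ]] [ 1.75264723e+01  1.24857121e+01 -1.77282098e+01 -1.88506668e-02
 -5.98038501e+01 -7.97435809e+01]
```

View pics/wrist_hole1.png

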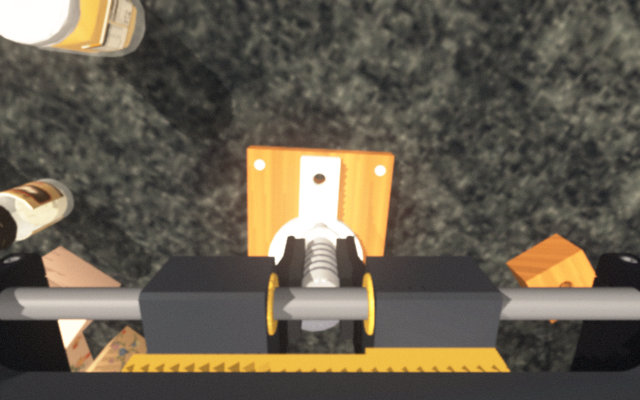

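Run:
```python
from h import *
f=load("wrist_hole1.npz")
im=f["color"][:,:,::-1]
cv2.imwrite("pics/zh1.png",cv2.resize(im[140:260,240:400],None,fx=4.5,fy=4.5,interpolation=cv2.INTER_CUBIC))
cv2.imwrite("pics/zh2.png",cv2.resize(im[215:340,260:380],None,fx=4.5,fy=4.5,interpolation=cv2.INTER_CUBIC))
```

```text
(no output)
```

View pics/zh1.png

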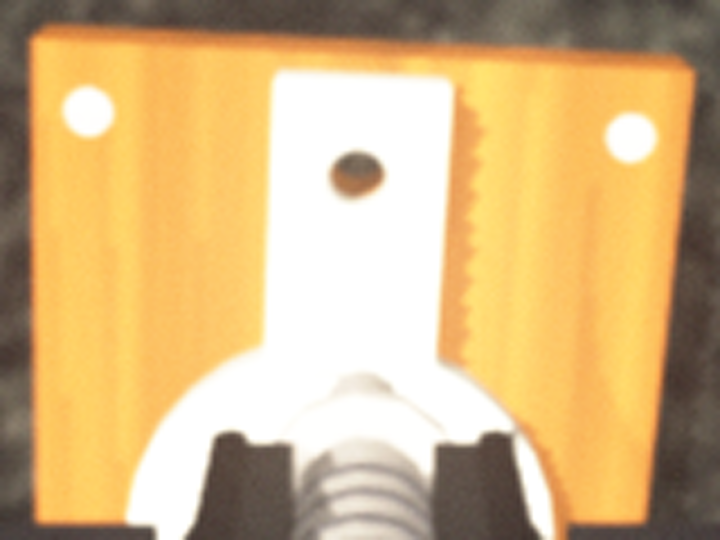

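View pics/zh2.png

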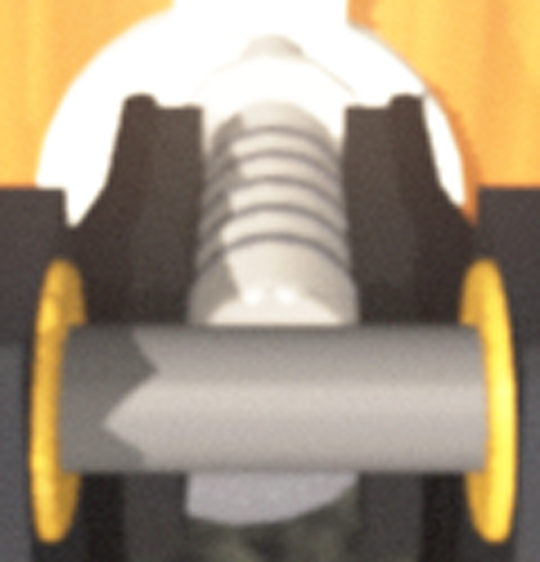

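Run:
```python
from h import *
from cell import manip
f=load("wrist_hole1.npz");s=manip.sense();R=toolR(s);p=s["tcp_pos"]
H=world(f,319.4,178.1,.028);print(H,shift(s,H))
for z0 in(-.002,0,.002):
  for r in (0.003,.004,.005,.012):
    x={.012:.0315}.get(r,.0615)
    print(z0,r,proj(f,p+R@[x,0,z0-r]).round(1), proj(f,p+R@[x,r,z0]).round(1))
```

```text
[ 0.51541607 -0.0056779   0.028     ] [18.74 -0.15  0.31]
-0.002 0.003 [321.6 217.3] [326.5 221.9]
-0.002 0.004 [321.6 215.7] [328.2 221.9]
-0.002 0.005 [321.6 214.2] [329.8 221.9]
-0.002 0.012 [321.8 221.6] [344.7 242.8]
0 0.003 [321.6 220.4] [326.5 225. ]
0 0.004 [321.6 218.8] [328.2 225. ]
0 0.005 [321.6 217.3] [329.8 225. ]
0 0.012 [321.8 225.2] [344.6 246.3]
0.002 0.003 [321.6 223.4] [326.5 228. ]
0.002 0.004 [321.6 221.9] [328.2 228. ]
0.002 0.005 [321.6 220.4] [329.8 228. ]
0.002 0.012 [321.8 228.7] [344.5 249.7]
```

Emit:
play_rows:
  plan:
    - {"grip": 0.8, "xyz": [4, 0, 0.15], "spin": 0}
    - {"grip": 0.8, "xyz": [8, 0, 0.15], "spin": 0}
    - {"grip": 0.8, "xyz": [10, 0, 0.15], "spin": 0}
    - {"grip": 0.8, "xyz": [11, 0, 0.15], "spin": 0}
    - {"grip": 0.8, "xyz": [11, 0, 0.15], "spin": 0}
    - {"grip": 0.8, "xyz": [11, 0, 0.15], "spin": 0}

```text
t: 5.75
tcp_pos: [0.5145, -0.0045, 0.1066]
eef_rot: [-21.9, 89.9, 6.0]
wrist_force: [-0.6, 0.3, -0.1]
width: 0.177
```

Run:
```python
from h import *
from cell import manip
f=snap("wrist","hole2");s=manip.sense();print(s["tcp_pos"],s["width"],s["wrist_force"],s["t"],toolR(s).round(3))
im=f["color"][:,:,::-1]
cv2.imwrite("pics/zh3.png",cv2.resize(im[170:300,250:390],None,fx=5,fy=4.6,interpolation=cv2.INTER_CUBIC))
R=toolR(s);p=s["tcp_pos"]
H=[.5154,-.0057,.028];print(shift(s,H),proj(f,H))
for z0 in(0,.002):
  for r in (0,.003,.005): print(z0,r,proj(f,p+R@[.0615,0,z0-r]).round(1))
```

```text
[ 0.51466011 -0.00456039  0.1069211 ] 0.1709709028120929 [0.75816949 0.32496672 0.64297396] 5.8 [[ 0.003 -0.467  0.884]
 [ 0.001  0.884  0.467]
 [-1.    -0.001  0.003]]
[ 7.89 -0.13 -0.01] [318.40685777 214.84429663]
0 0 [320.4 225. ]
0 0.003 [320.4 220.4]
0 0.005 [320.4 217.3]
0.002 0 [320.4 228. ]
0.002 0.003 [320.4 223.4]
0.002 0.005 [320.4 220.4]
```

View pics/zh3.png

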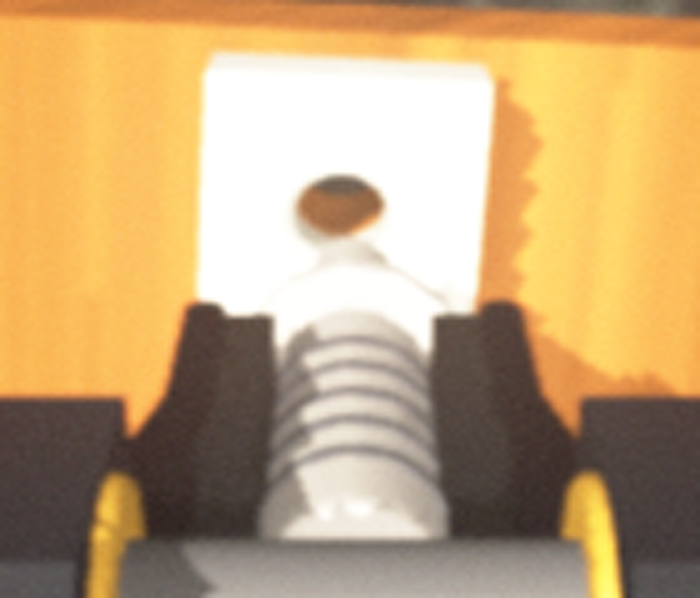

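Emit:
play_rows:
  plan:
    - {"grip": 0.8, "xyz": [0, -0.1, 0.04], "spin": 0}
    - {"grip": 0.8, "xyz": [0.6, -0.1, 0.04], "spin": 0}
    - {"grip": 0.8, "xyz": [1.2, -0.1, 0.04], "spin": 0}
    - {"grip": 0.8, "xyz": [1.6, -0.1, 0.04], "spin": 0}
    - {"grip": 0.8, "xyz": [1.9, -0.1, 0.04], "spin": 0}
    - {"grip": 0.8, "xyz": [2.1, -0.1, 0.04], "spin": 0}
    - {"grip": 0.8, "xyz": [2.1, -0.1, 0.04], "spin": 0}

```text
t: 6.5
tcp_pos: [0.5143, -0.006, 0.0842]
eef_rot: [169.5, 90.0, -162.7]
wrist_force: [0.5, -0.4, -0.2]
width: 0.173
```

Run:
```python
from h import *
from cell import manip
f=snap("wrist","hole3");g=snap("side","hole3");s=manip.sense();print(s["tcp_pos"],s["width"],s["wrist_force"],s["ft_torque"],s["t"])
im=f["color"][:,:,::-1];a=cv2.resize(im[180:300,260:380],None,fx=3.3,fy=3.3,interpolation=cv2.INTER_CUBIC)
im=g["color"][:,:,::-1];b=cv2.resize(im[170:270,270:370],None,fx=3.96,fy=3.96,interpolation=cv2.INTER_CUBIC)
cv2.imwrite("pics/zh4.png",np.hstack([a,b]))
```

```text
[ 0.51440329 -0.00590704  0.08455524] 0.17703834581435673 [ 0.67464712 -0.23110126 -0.23204707] [ 0.05490272 -0.00658115 -0.03994709] 6.6
```

View pics/zh4.png

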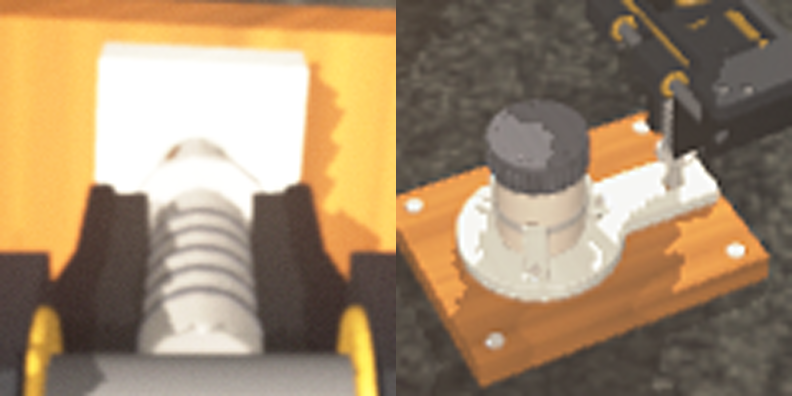

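Emit:
play_rows:
  plan:
    - {"grip": 0.8, "xyz": [0.3, 0, 0], "spin": 0}
    - {"grip": 0.8, "xyz": [0.6, 0, 0], "spin": 0}
    - {"grip": 0.8, "xyz": [0.9, 0, 0], "spin": 0}
    - {"grip": 0.8, "xyz": [1.2, 0, 0], "spin": 0}
    - {"grip": 0.8, "xyz": [1.5, 0, 0], "spin": 0}
    - {"grip": 0.8, "xyz": [1.8, 0, 0], "spin": 0}
    - {"grip": 0.8, "xyz": [1.8, 0, 0], "spin": 0}

```text
t: 7.3
tcp_pos: [0.5142, -0.0059, 0.0661]
eef_rot: [168.9, 90.0, -163.3]
wrist_force: [-0.3, -0.4, 0.2]
width: 0.176
```

Run:
```python
from h import *
from cell import manip
f=snap("wrist","hole4");g=snap("side","hole4");s=manip.sense();print(s["tcp_pos"],s["width"],s["wrist_force"],s["ft_torque"],s["t"])
im=f["color"][:,:,::-1];a=cv2.resize(im[180:300,260:380],None,fx=3.3,fy=3.3,interpolation=cv2.INTER_CUBIC)
im=g["color"][:,:,::-1];b=cv2.resize(im[170:270,270:370],None,fx=3.96,fy=3.96,interpolation=cv2.INTER_CUBIC)
cv2.imwrite("pics/zh5.png",np.hstack([a,b]))
```

```text
[ 0.51435467 -0.00592084  0.06647927] 0.17303518425661588 [-0.46196998 -0.6204759  -0.38049888] [ 0.02020187  0.03168541 -0.01945981] 7.4
```

View pics/zh5.png

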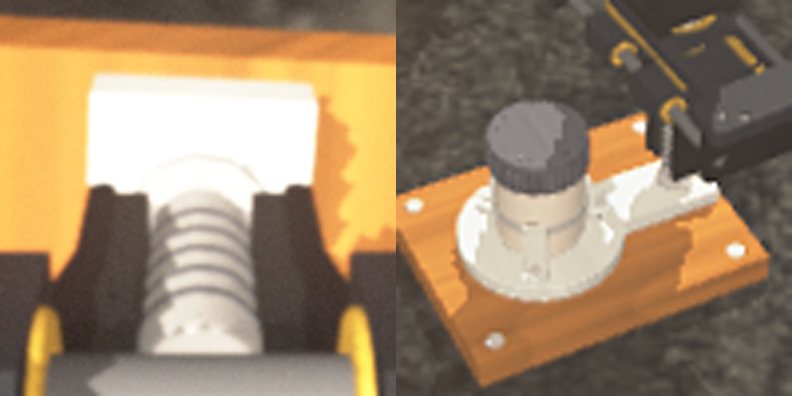

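Emit:
play_rows:
  plan:
    - {"grip": 0.8, "xyz": [0.2, 0, 0], "spin": 0}
    - {"grip": 0.8, "xyz": [0.3, 0, 0], "spin": 0}
    - {"grip": 0.8, "xyz": [0.3, 0, 0], "spin": 0}

```text
t: 7.7
tcp_pos: [0.5144, -0.0059, 0.0635]
eef_rot: [-155.8, 90.0, -128.0]
wrist_force: [-0.3, -0.5, -0.8]
width: 0.179
```

Emit:
play_rows:
  plan:
    - {"grip": 2, "xyz": [0, 0, 0], "spin": 0}
    - {"grip": 3, "xyz": [0, 0, 0], "spin": 0}
    - {"grip": 4, "xyz": [0, 0, 0], "spin": 0}
    - {"grip": 5, "xyz": [-1, 0, 0], "spin": 0}
    - {"grip": 6, "xyz": [-4, 0, 0], "spin": 0}
    - {"grip": 8.7, "xyz": [-9, 0, 0], "spin": 0}
    - {"grip": 8.7, "xyz": [-14, 0, 0], "spin": 0}
    - {"grip": 8.7, "xyz": [-17, 0, 0], "spin": 0}
    - {"grip": 8.7, "xyz": [-17, 0, 0], "spin": 0}

```text
t: 8.6
tcp_pos: [0.517, -0.0056, 0.24]
eef_rot: [-17.8, 89.3, 10.0]
wrist_force: [0.1, 0.1, -0.4]
width: 0.874
```

Run:
```python
from h import *
from cell import manip
f=snap("wrist","up1");s=manip.sense();print(s["tcp_pos"],s["width"],s["joints"],toolR(s).round(3),s["t"])
```

```text
[ 0.51536565 -0.00562785  0.2368553 ] 0.9198612341197329 [ 1.74422321e+01  1.15248529e+01 -1.56785914e+01  1.06552030e-02
 -6.24015369e+01 -7.96447628e+01] [[ 0.007 -0.466  0.885]
 [ 0.002  0.885  0.466]
 [-1.    -0.001  0.007]] 8.65
```

View pics/wrist_up1.png

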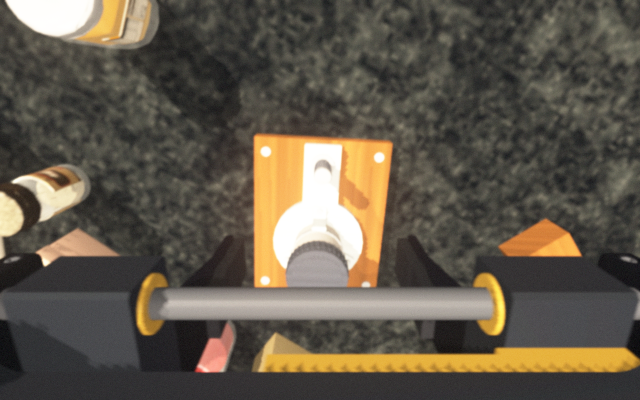

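Emit:
play_rows:
  plan:
    - {"grip": 8.7, "xyz": [0, 0, 4], "spin": 0}
    - {"grip": 8.7, "xyz": [0, 0, 8], "spin": 0}
    - {"grip": 8.7, "xyz": [0, 0, 8], "spin": 0}
    - {"grip": 8.7, "xyz": [0, 0, 8], "spin": 0}

```text
t: 9.05
tcp_pos: [0.5845, 0.0315, 0.2315]
eef_rot: [163.6, 89.8, -168.6]
wrist_force: [-0.2, -0.9, -0.5]
width: 1.0
```

Run:
```python
from h import *
from cell import manip
f=snap("wrist","cap1");s=manip.sense();print(s["tcp_pos"],s["width"],s["joints"],toolR(s).round(3),s["t"])
f1=load("wrist_up1.npz")
S=[world(f1,u,v,.0195) for u,v in [(265,152),(379,158),(265,281),(366,285)]]
print(np.round(S,4))
for a,b in((0,2),(1,3)): d=S[b]-S[a];print(np.degrees(np.arctan2(d[1],d[0])))
for a,b in((0,1),(2,3)): d=S[b]-S[a];print(np.degrees(np.arctan2(-d[0],d[1])))
print(world(f1,322.5,165,.076))
cv2.imwrite("pics/zc1.png",cv2.resize(f["color"][:,:,::-1][50:250,220:420],None,fx=3,fy=3,interpolation=cv2.INTER_CUBIC))
cv2.imwrite("pics/zu1.png",cv2.resize(f1["color"][:,:,::-1][130:260,250:400],None,fx=4,fy=4,interpolation=cv2.INTER_CUBIC))
```

```text
[0.58403961 0.03117827 0.23204141] 0.9994099033238838 [ 1.88983392e+01  1.87651642e+01 -6.33022842e+00 -2.95294809e-02
 -6.51092447e+01 -8.10967288e+01] [[-0.004 -0.466  0.885]
 [-0.001  0.885  0.466]
 [-1.     0.001 -0.003]] 9.1
[[ 0.5324 -0.0622  0.0195]
 [ 0.4835  0.0436  0.0195]
 [ 0.6682  0.0014  0.0195]
 [ 0.6184  0.1064  0.0195]]
25.097633761198153
24.94130402546349
24.79487423775076
25.341571781177848
[ 0.505499   -0.01033979  0.076     ]
```

View pics/zc1.png

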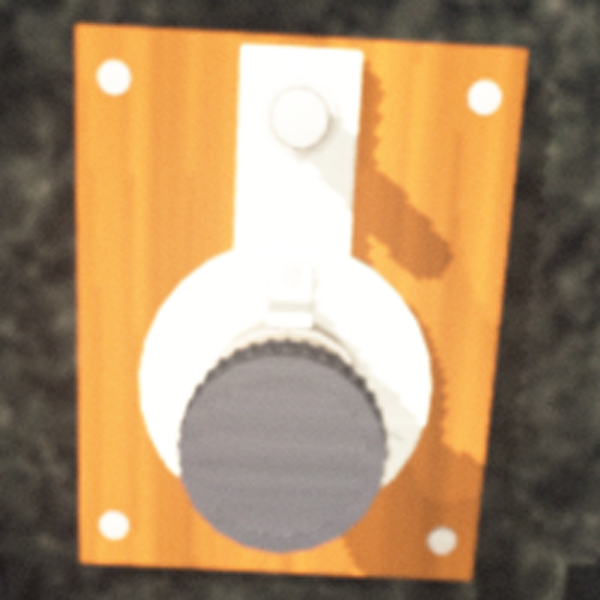

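View pics/zu1.png

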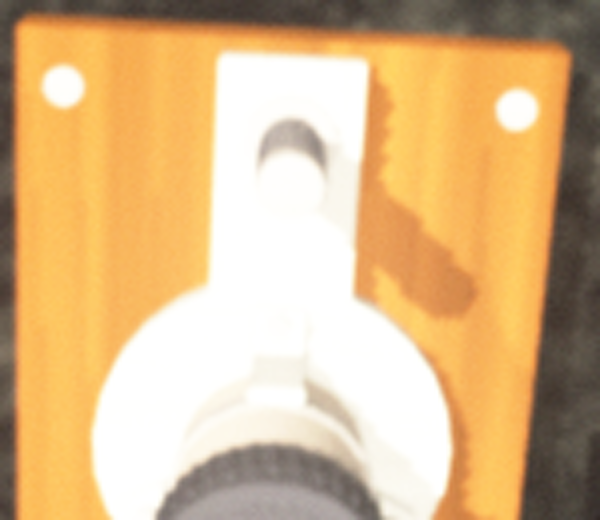

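Run:
```python
from h import *
from cell import manip
f=load("wrist_cap1.npz")
s=manip.sense();print(s["tcp_pos"])
for u,v,z in [(314,198.9,.101),(319.9,88.8,.076)]:
    X=world(f,u,v,z);print(X,shift(s,X))
print("axis",shift(s,[.5932,.0306,.101]))
```

```text
[0.58403961 0.03117827 0.23204141]
[0.59148581 0.02956045 0.101     ] [13.1  -0.5   0.63]
[ 0.51506511 -0.00532018  0.076     ] [15.63 -0.03 -7.75]
axis [13.1  -0.49  0.83]
```

Emit:
play_rows:
  plan:
    - {"grip": 8.7, "xyz": [0, -0.5, 0.7], "spin": 8}
    - {"grip": 8.7, "xyz": [0, -0.5, 0.7], "spin": 16}
    - {"grip": 8.7, "xyz": [1, -0.5, 0.7], "spin": 24}
    - {"grip": 8.7, "xyz": [3, -0.5, 0.7], "spin": 32}
    - {"grip": 8.7, "xyz": [5, -0.5, 0.7], "spin": 35}
    - {"grip": 8.7, "xyz": [6, -0.5, 0.7], "spin": 35}
    - {"grip": 8.7, "xyz": [6, -0.5, 0.7], "spin": 35}
    - {"grip": 8.7, "xyz": [6, -0.5, 0.7], "spin": 35}

```text
t: 9.9
tcp_pos: [0.5937, 0.03, 0.1743]
eef_rot: [-6.9, 89.9, -14.0]
wrist_force: [0.2, -0.2, 1.0]
width: 0.998
```

Run:
```python
from h import *
from cell import manip
f=snap("wrist","cap2");s=manip.sense();print(s["tcp_pos"],s["joints"],toolR(s).round(3),s["t"])
print(shift(s,[.5925,.030,.0905]),proj(f,s["tcp_pos"]+toolR(s)@[s["tcp_pos"][2]-.101,0,0]))
```

```text
[0.59405886 0.03018033 0.1746915 ] [ 1.85044189e+01  2.23626632e+01 -9.70325246e+00  2.88225539e-02
 -5.78322018e+01 -1.15676992e+02] [[ 0.002  0.125  0.992]
 [ 0.     0.992 -0.125]
 [-1.     0.     0.002]] 9.95
[ 8.42 -0.04 -0.17] [320.63897934 217.96683307]
```

View pics/wrist_cap2.png

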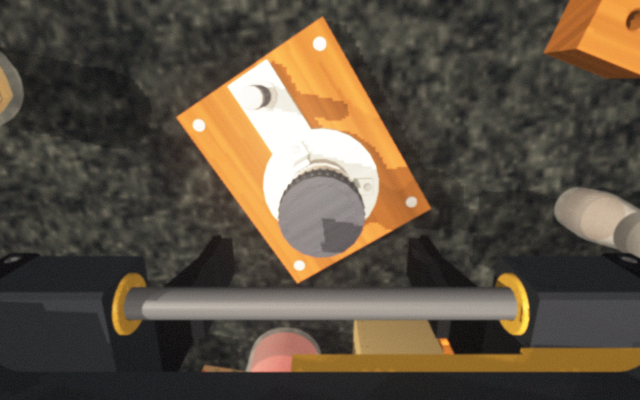

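The cap top spans columns 278–364 and is centred near (321,215.5). The tool axis projects to (320.6,218), so I'll shift about −1.5 mm in tool z and go down.

Emit:
play_rows:
  plan:
    - {"grip": 8.7, "xyz": [3, 0, -0.15], "spin": 0}
    - {"grip": 8.7, "xyz": [6, 0, -0.15], "spin": 0}
    - {"grip": 8.7, "xyz": [7.5, 0, -0.15], "spin": 0}
    - {"grip": 8.7, "xyz": [8.1, 0, -0.15], "spin": 0}
    - {"grip": 8.2, "xyz": [8.1, 0, -0.15], "spin": 0}
    - {"grip": 7.4, "xyz": [8.1, 0, -0.15], "spin": 0}
    - {"grip": 6.6, "xyz": [8.1, 0, -0.15], "spin": 0}
    - {"grip": 6.2, "xyz": [8.1, 0, -0.15], "spin": 0}

```text
t: 10.75
tcp_pos: [0.5928, 0.0306, 0.0937]
eef_rot: [22.8, 89.9, 15.6]
wrist_force: [0.6, 0.7, 0.0]
width: 0.765
```

Run:
```python
from h import *
from cell import manip
f=snap("wrist","cap3");s=manip.sense();print(s["tcp_pos"],s["width"]*8.7,s["wrist_force"],toolR(s).round(3),s["t"])
```

```text
[0.5925757  0.03056755 0.09343213] 6.463696404358142 [-0.34965901  0.08565481  0.44302664] [[ 0.002  0.125  0.992]
 [ 0.     0.992 -0.125]
 [-1.     0.001  0.002]] 10.8
```

View pics/wrist_cap3.png

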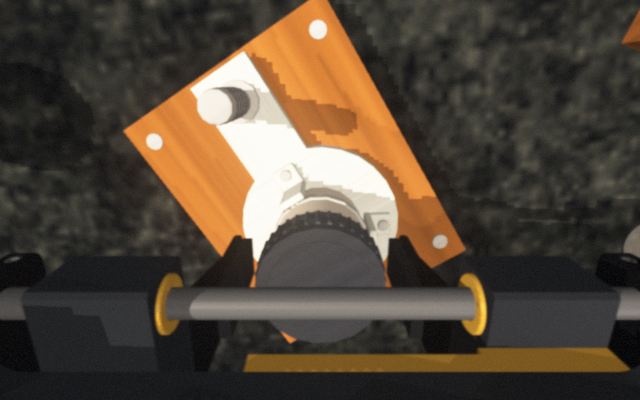

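Emit:
play_rows:
  plan:
    - {"grip": 5.8, "xyz": [0, 0, 0], "spin": 0}
    - {"grip": 5.2, "xyz": [0, 0, 0], "spin": 0}
    - {"grip": 4.5, "xyz": [0, 0, 0], "spin": 0}
    - {"grip": 4.5, "xyz": [0, 0, 0], "spin": 0}
    - {"grip": 4.5, "xyz": [0, 0, 0], "spin": 0}
    - {"grip": 4.5, "xyz": [0, 0, 0], "spin": 0}

```text
t: 11.4
tcp_pos: [0.5923, 0.0305, 0.0928]
eef_rot: [9.9, 90.0, 2.7]
wrist_force: [0.3, 0.4, 1.8]
width: 0.639
```

Run:
```python
from h import *
from cell import manip
f=snap("wrist","cap4");s=manip.sense();print(s["tcp_pos"],s["width"]*8.7,s["wrist_force"],s["ft_torque"],toolR(s).round(3),s["t"])
```

```text
[0.59225242 0.03045827 0.09277669] 5.578880376661256 [0.17301124 0.64273427 2.92430828] [ 0.06851227  0.24128677 -0.03568756] [[ 0.     0.125  0.992]
 [ 0.     0.992 -0.125]
 [-1.     0.     0.   ]] 11.45
```

View pics/wrist_cap4.png

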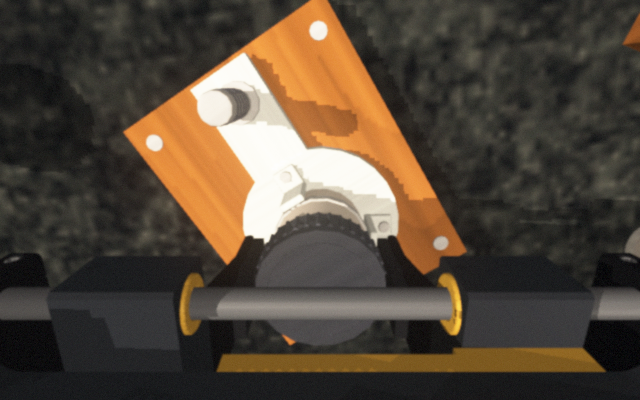

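Emit:
play_rows:
  plan:
    - {"grip": 4.5, "xyz": [0, 0, 0], "spin": -3}
    - {"grip": 4.5, "xyz": [0, 0, 0], "spin": -6}
    - {"grip": 4.5, "xyz": [0, 0, 0], "spin": -9}
    - {"grip": 4.5, "xyz": [0, 0, 0], "spin": -12}
    - {"grip": 4.5, "xyz": [0, 0, 0], "spin": -15}
    - {"grip": 4.5, "xyz": [0, 0, 0], "spin": -18}
    - {"grip": 4.5, "xyz": [0, 0, 0], "spin": -21}
    - {"grip": 4.5, "xyz": [0, 0, 0], "spin": -24}
    - {"grip": 4.5, "xyz": [0, 0, 0], "spin": -24}

```text
t: 12.35
tcp_pos: [0.5926, 0.0303, 0.0928]
eef_rot: [-10.4, 89.9, 6.4]
wrist_force: [0.9, 0.1, 1.2]
width: 0.636
```

Run:
```python
from h import *
from cell import manip
f=snap("wrist","cap5");s=manip.sense();print(s["tcp_pos"],s["width"]*8.7,s["wrist_force"],s["ft_torque"],toolR(s).round(3),s["t"])
g=load("wrist_cap4.npz")
cv2.imwrite("pics/zc5.png",np.hstack([cv2.resize(q["color"][:,:,::-1][195:350,235:405],None,fx=2.3,fy=2.3,interpolation=cv2.INTER_CUBIC) for q in(g,f)]))
```

```text
[0.59264086 0.03029565 0.09276341] 5.592105678873617 [ 1.34694755 -1.29068737  2.19612855] [-0.22668776 -0.25535337 -0.22289838] [[ 0.001 -0.287  0.958]
 [ 0.     0.958  0.287]
 [-1.    -0.     0.001]] 12.4
```

View pics/wrist_cap5.png

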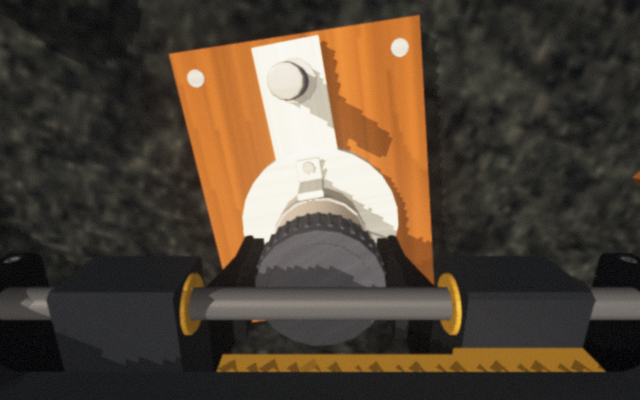

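View pics/zc5.png

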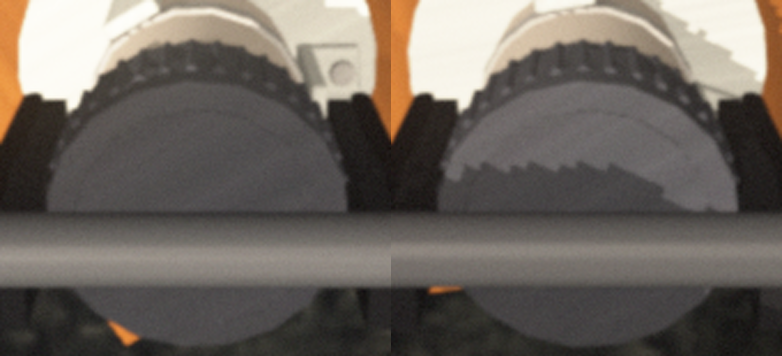

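Emit:
play_rows:
  plan:
    - {"grip": 4.5, "xyz": [0, 0, 0], "spin": -3}
    - {"grip": 4.5, "xyz": [0, 0, 0], "spin": -6}
    - {"grip": 4.5, "xyz": [0, 0, 0], "spin": -9}
    - {"grip": 4.5, "xyz": [0, 0, 0], "spin": -12}
    - {"grip": 4.5, "xyz": [0, 0, 0], "spin": -15}
    - {"grip": 4.5, "xyz": [0, 0, 0], "spin": -18}
    - {"grip": 4.5, "xyz": [0, 0, 0], "spin": -21}
    - {"grip": 4.5, "xyz": [0, 0, 0], "spin": -24}
    - {"grip": 4.5, "xyz": [0, 0, 0], "spin": -27}
    - {"grip": 4.5, "xyz": [0, 0, 0], "spin": -30}
    - {"grip": 4.5, "xyz": [0, 0, 0], "spin": -33}
    - {"grip": 4.5, "xyz": [0, 0, 0], "spin": -36}
    - {"grip": 4.5, "xyz": [0, 0, 0], "spin": -39}
    - {"grip": 4.5, "xyz": [0, 0, 0], "spin": -42}
    - {"grip": 4.5, "xyz": [0, 0, 0], "spin": -46}
    - {"grip": 4.5, "xyz": [0, 0, 0], "spin": -46}
    - {"grip": 4.5, "xyz": [0, 0, 0], "spin": -46}

```text
t: 14.1
tcp_pos: [0.593, 0.0298, 0.0928]
eef_rot: [-83.4, 89.9, -20.7]
wrist_force: [3.3, -4.9, 1.1]
width: 0.64
```

Run:
```python
from h import *
from cell import manip
f=snap("wrist","cap6");s=manip.sense();print(s["tcp_pos"],s["width"]*8.7,s["wrist_force"],s["ft_torque"],toolR(s).round(3),s["t"])
q=snap("side","cap6");g=load("side_hole4.npz")
cv2.imwrite("pics/zs6.png",np.hstack([cv2.resize(q["color"][:,:,::-1][170:270,260:370],None,fx=3.5,fy=3.5,interpolation=cv2.INTER_CUBIC) for q in(g,q)]))
```

```text
[0.59296696 0.02982168 0.09279329] 5.5369876662244994 [ 3.74818169 -4.81919812  1.28605119] [-1.2459783  -0.83727088 -0.25278012] [[ 0.002 -0.888  0.459]
 [-0.001  0.459  0.888]
 [-1.    -0.002  0.   ]] 14.15
```

View pics/wrist_cap6.png

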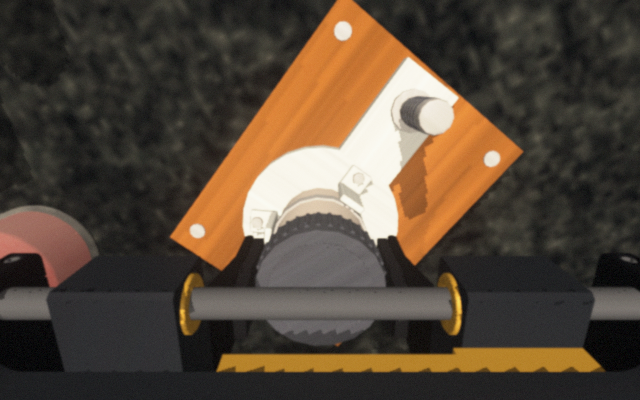

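View pics/zs6.png

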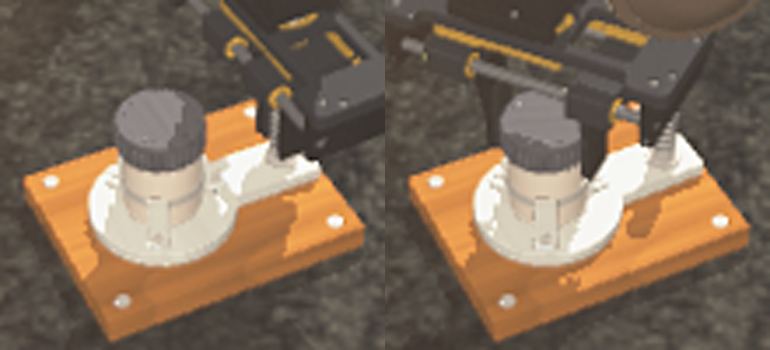

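Run:
```python
from h import *
L=[]
for n in("cap4","cap5","cap6"):
    q=load(f"wrist_{n}.npz")["color"][195:350,250:395].mean(2)
    c=cv2.createCLAHE(4,(3,3)).apply(q.astype(np.uint8));L.append(cv2.resize(c,None,fx=1.83,fy=2.5,interpolation=cv2.INTER_CUBIC))
cv2.imwrite("pics/zc6.png",np.hstack(L))
```

```text
(no output)
```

View pics/zc6.png

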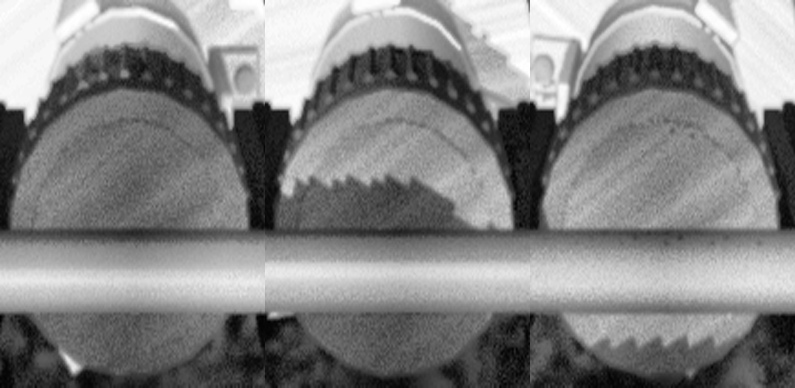

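Emit:
play_rows:
  plan:
    - {"grip": 4.5, "xyz": [0, -0.08, 0], "spin": 0}
    - {"grip": 4.5, "xyz": [-0.4, -0.08, 0], "spin": 0}
    - {"grip": 4.5, "xyz": [-0.8, -0.08, 0], "spin": 0}
    - {"grip": 4.5, "xyz": [-0.8, -0.08, 0], "spin": 0}

```text
t: 14.6
tcp_pos: [0.5925, 0.0304, 0.1006]
eef_rot: [102.5, 90.0, 165.3]
wrist_force: [-0.2, -0.5, -0.0]
width: 0.644
```

Run:
```python
from h import *
from cell import manip
s=manip.sense();print(s["tcp_pos"],s["width"]*8.7,s["wrist_force"],s["ft_torque"],s["t"])
```

```text
[0.59245645 0.03036614 0.10064071] 5.60523682896746 [-0.15785335 -0.51720193 -0.02977192] [-0.15166873 -0.01480784 -0.01448907] 14.6
```

The cap rises freely, with no vertical load. Lifting on to about 20 mm over the rim.

Emit:
play_rows:
  plan:
    - {"grip": 4.5, "xyz": [-0.5, 0, 0], "spin": 0}
    - {"grip": 4.5, "xyz": [-1, 0, 0], "spin": 0}
    - {"grip": 4.5, "xyz": [-1.5, 0, 0], "spin": 0}
    - {"grip": 4.5, "xyz": [-2, 0, 0], "spin": 0}
    - {"grip": 4.5, "xyz": [-2.5, 0, 0], "spin": 0}
    - {"grip": 4.5, "xyz": [-3, 0, 0], "spin": 0}
    - {"grip": 4.5, "xyz": [-3, 0, 0], "spin": 0}
    - {"grip": 4.5, "xyz": [-3, 0, 0], "spin": 0}
    - {"grip": 4.5, "xyz": [-3, 0, 0], "spin": 0}

```text
t: 15.5
tcp_pos: [0.5926, 0.03, 0.1302]
eef_rot: [125.3, 90.0, -171.9]
wrist_force: [0.4, -0.7, -1.2]
width: 0.637
```

Run:
```python
from h import *
from cell import manip
f=snap("wrist","fin");g=snap("side","fin");t=snap("top","fin");s=manip.sense();print(s["tcp_pos"],s["width"]*8.7,s["wrist_force"],s["qvel"].round(2),toolR(s)[:,0].round(3),s["t"])
a=cv2.resize(g["color"][:,:,::-1][150:270,260:380],(480,480),interpolation=cv2.INTER_CUBIC)
b=cv2.resize(f["color"][:,:,::-1][0:350],None,fx=.49,fy=1.37)[:480]
b=cv2.resize(f["color"][:,:,::-1],(320,200))
cv2.imwrite("pics/zfin.png",np.vstack([np.hstack([a,np.vstack([b,cv2.resize(t["color"][:,:,::-1],(320,200)),np.zeros((80,320,3),np.uint8)])])]))
P=cloud(g).reshape(-1,3);d=np.hypot(P[:,0]-.5925,P[:,1]-.0305);m=(d<.027)&(P[:,2]>.08)
print(np.percentile(P[m][:,2],[1,5,50,90,99]).round(4))
for n in("honey",(.4785,-.2414)),("spice",(.671,-.24)),("mill",(.6443,.248)):
  c=n[1];r=[]
  for q in(load("side0.npz"),g,load("top0.npz"),t):
    P=cloud(q).reshape(-1,3);m=(np.hypot(P[:,0]-c[0],P[:,1]-c[1])<.06)&(P[:,2]>.05)&(P[:,2]<.12);r.append(P[m].mean(0).round(3).tolist())
  print(n[0],r)
```

```text
[0.59271442 0.03002679 0.13025587] 5.519282058454913 [-0.59696659  0.40077117 -0.86360757] [ 0.03 -0.02  0.09 -0.02  0.01 -0.04] [-0.001 -0.    -1.   ] 15.65
[0.0811 0.0913 0.2292 0.4767 0.4777]
honey [[0.479, -0.227, 0.086], [nan, nan, nan], [0.477, -0.239, 0.098], [0.477, -0.239, 0.098]]
spice [[0.67, -0.227, 0.08], [0.685, -0.236, 0.091], [0.67, -0.236, 0.088], [0.67, -0.236, 0.088]]
mill [[0.647, 0.27, 0.075], [0.647, 0.269, 0.075], [0.646, 0.254, 0.078], [nan, nan, nan]]<stdin>:13: RuntimeWarning: Mean of empty slice.
  ret = um.true_divide(
```

View pics/zfin.png

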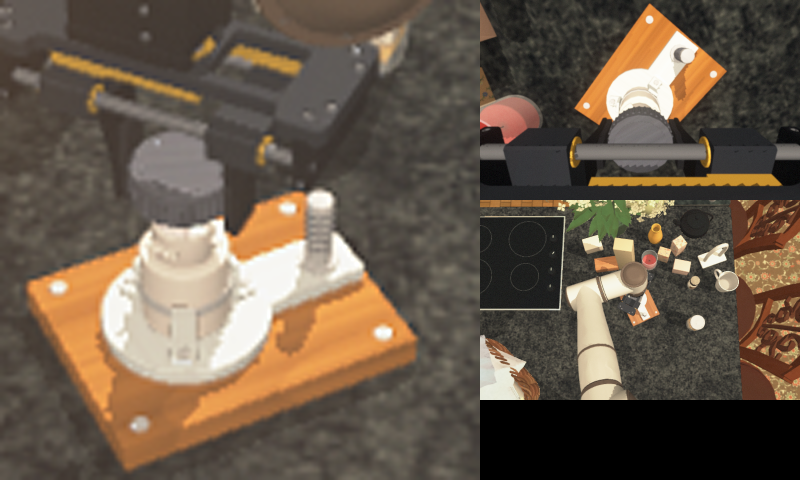

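The side view shows the cap level above the open neck, clear of it, with the pin upright in the ear and the collar seated. The bystanders are unmoved in every view that shows them. Handing in.

```bash
python3 -c "
from cell import manip
print(manip.hand_in());s=manip.sense();print(s['t'],s['tcp_pos'],s['width'])"
```

```text
the job is handed in; nothing more can be done
None
the job is handed in; nothing more can be done
```

The pin is home through the ear and into the board. The cap was turned 70° anticlockwise, lifted off, and is still held above the jar. I handed the job in at about 15.7 s; no verdict was reported.

**Pin:** It went in with less than 1 N on the wrist. It was released with the TCP (tool point) at z = 63.5 mm, the expected height for fully home. Later pictures show it upright with its collar on the ear.

**Cap:** The brushed streaks kept the same direction in the gripper's view during the turn, so it did not slip. It lifted with no vertical load.

**Final pose:** Gripper opening is about 55–56 mm on the cap and the tool is vertical. By the TCP rise, the cap's lower edge is about 19 mm above the rim. It is within about 2 mm of the estimated jar axis.

**Checks that failed or disagreed:**
- At the end of the turn there was a sideways load of about 6 N, which I relieved with a 0.8 mm shift before lifting.
- My depth-based check of the cap's height did not work because the gripper was in the region I sampled, so the cap height rests on the TCP reading and the pictures.
- In the final views the arm hid the honey jar in the side camera and the mill in the top camera, but each was unmoved in the other. The spice jar was partly hidden in the side view and unmoved in the top view.

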